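Set the filter wheel and open the lamp shutter

TASK

Set the lamp unit's filter wheel for the microscope: with a light fingertip push on the wheel's upright post, turn the wheel until its white index mark lines up with the orange line on the scale collar around it; do not grip the post. Then, with the wheel lined up, press the green shutter button fully down and let it come back up. Leave the bottle, vial, racks, beaker and tweezers where they stand.

Things in the scene. Friction and masses are not known exactly. Their poses are not given: they have to be found in the camera images.
- lamp_unit: Ivory box housing fixed to the bench, 230 mm (its x) by 305 mm (its y), deck 60 mm above the bench. Origin on the bench straight below the wheel's axis; the deck reaches 115 mm to -x, +x and -y of it and 190 mm to +y. Own axes: z up; a dark light port (56 mm across) sticks out 86 mm beyond the +x side, below the deck.
- wheel_axis (a point): Centre of the wheel's flat top face, 74 mm above the bench. The wheel is a dark disc 154 mm across and 8 mm thick lying flat, with six dark tinted round windows and a low steel hub (28 mm across, 4 mm high). It turns freely either way, with no end stop within the turn needed, against light friction (about 0.06 N m, some 1.1 N at the post), and stays where it is left.
- index_mark (a point): Outer end of the white index line (6 mm wide, radial) on the wheel's top, at the rim, 78 mm from the axis; the line itself starts 29 mm from the axis; this point lies 68 mm above the bench, 6 mm below the wheel's top face.
- target_line (a point): Inner end of the orange line (8 mm wide, 19 mm long, radial) on the aluminium scale collar round the wheel, also 78 mm from the axis and at the same height as index_mark. The two points coincide when the marks line up. The collar is fixed, 196 mm across, its top 66 mm above the bench, 8 mm lower than the wheel's top.
- post (a point): Upright yellow post for the fingertip, fixed to the wheel 54 mm from the axis, on the far side of the axis from the index mark; 14 mm in diameter, 32 mm tall, standing on the wheel's top. This point is the centre of its foot (74 mm above the bench); its top is 106 mm above the bench.
- wheel (a joint): Wheel angle, rad, grows anticlockwise seen from above.
- shutter (a joint): Travel of the green shutter button, m: 0 up, 0.006 fully down. Spring: 5 N fully down.
- shutter_top (a point): Centre of the top of the green button (30 mm across, in a black housing, its top 82 mm above the bench), on the deck 148 mm from the wheel's axis towards the unit's +y side; it is pressed straight down.
- vial: Loose amber vial, 24 mm across, 45 mm tall, standing on the unit's deck near its +x, -y corner. Origin at the underside. Leave it.
- bottle: Loose amber bottle, 70 mm across, 165 mm tall, on the bench beside the unit's -y side. Origin at the underside. Leave it.
- tip_rack: Loose orange pipette tip rack, 122 x 84 x 40 mm, on the bench beside the unit's +y side. Origin at the underside. Leave it.
- tube_rack: Loose white rack with capped tubes, 100 x 170 mm, 98 mm tall, at the right of the bench. Origin at the underside. Leave it.
- beaker: Loose clear beaker, 90 mm across, 110 mm tall, at the right of the bench. Origin at the underside. Leave it.
- tweezers: Loose steel tweezers lying on the bench beyond the unit's +x side, next to the light port, 125 mm long, 5 mm high. Leave them.

How it is judged:
On the way, in this order (a step that is already met when the one before it is completed fails the run):
1. the index mark is lined up with the orange line and the wheel is still (distance between index_mark and target_line below 0.005 m and velocity of joint wheel between -0.05 and 0.05 rad/s), for 0.2 s.
2. the shutter button is pressed fully down (value of joint shutter above 0.005 m), for 0.04 s.
At the end, for the whole second after the job is handed in: The outer end of the white index mark is within 5 mm of the inner end of the orange line, the wheel is still, and the shutter button, pressed at least 5 mm down after the wheel was set, is up again (all of step 1 and value of joint shutter below 0.0015 m); the robot touches nothing.
It fails at once if the wheel or its post is gripped, or pushed with more than 15 N (contact force between the fingers and wheel above 15 N).
It fails at once if the shutter button is pressed while the wheel is out of line (over 7 mm) (value of joint shutter above 0.004 m and distance between index_mark and target_line above 0.007 m).
It fails at once if a bystander is lifted, toppled or moved by more than 20 mm (distance of any of vial, bottle, tip_rack, tube_rack, beaker, tweezers from where it was at the start of the episode above 0.02 m or angle between any of vial, bottle, beaker's own z axis and vertical above 0.5 rad).
It also fails if it takes over 54 s, if anything falls off the work surface, if the arm or the gripper's body presses on something with over 40 N, if the wrist force passes 120 N, or if a joint passes its speed limit or range.

ROBOT

A 6-joint arm with a two-finger parallel gripper is mounted at the origin on the work surface. World frame = base frame: x ahead of the robot, y to its left, z up, the work surface at z = 0. Lengths are in m, angles in rad, forces in N, time in s.
With the tool pointing down it reaches from about 0.25 to 0.725 m from the base axis. Payload 4 kg.
Tool frame: the origin (TCP) lies midway between the tips of the shut fingers; the grasp point (between the pads) lies 19 mm behind it; z points along the fingers, y is the line along which they close (so a half turn about z gives the same grasp; the last joint's range is limited). The gripper opens to 85 mm and grips with 20 to 120 N. Pads are 22 mm wide; open, the fingers measure 114 mm over their backs; the gripper's body (76 mm by 85 mm) begins 54 mm behind the grasp point. The pads swing forward as they close: fully open they stand 13 mm farther back than shut.
Start: joints at [-1.315, 0.241, 0.005, 1.335, 0, 1.571], TCP at [0.127, -0.484, 0.231] pointing down, gripper open.
Joint ranges: [-2.72, 2.72], [-1.05, 1.87], [-1.09, 1.28], [-1.99, 2.15], [-1.42, 1.44], [-3.14, 3.14]. Speed limits (rad/s): [2.79, 2.79, 3.14, 3.14, 3.14, 3.14].

INTERFACE

Orientations are given as a unit quaternion [x, y, z, w].
In Python, from workcell import monitor, vision, job gives the robot as it stands.
- The arm moves only by the tool move_arm, never from a script. Its argument "moves" is a list that holds one entry, the list of rows, each a list of 5 numbers: the shift along the world's x, y, z in m, then the turn about the world's z in degrees, then the opening in per cent of the stroke, from 0 (shut) to 100 (fully open). In form: [[[x, y, z, turn, gripper], ...]]. A call has 1 to 5 rows; each row is the pose to reach, as a shift and turn from the pose commanded when the call began; what a row does not reach only later rows make up. A row lasts 1/8 s, in which the tool goes at most 62.5 mm and 10.7 degrees, less where a joint would pass 70% of its speed; a pose out of reach is approached as far as the arm can. A call with a gripper value outside its range is refused whole. The fingers move at their own pace and stop on an object; the grip force is fixed at half the most. Time passes only in rows, so rows that repeat a pose let the fingers close. It gives the time, the measured TCP pose, the force, the opening and the grip force at its end, in the units of the state.
- monitor.get_obs(): the state, without advancing time (a new reading comes with each control period).
- vision.camera(name): name is "scene" or "top" or "wrist"; returns a dict with "color" (384x512x3 uint8, red, green, blue), "camera_matrix" (3x3 intrinsics, pixels), "eye" and "attitude" of the camera in the world; the wrist camera has in their place "hand_eye" (4x4, takes a point from camera to tool coordinates, whose origin is the TCP and whose axes are the flange's). Camera axes: x right, y up, looking along -z (the intrinsics and any distortion apply to the point x, -y, -z); pixel columns grow to the right and rows downward; lengths in m; the calibration is good to about 2 mm. A picture is of the moment at which its call begins: read the wrist's pose just before it. There is no depth.
- job.job_done(): hands the job in; it is judged then, once.
The state is a dict: "clock": time; "joint_pos": joint angles; "joint_vel": joint speeds; "tau": joint torques, N m; "eef_pos": TCP position; "tool_rot": TCP orientation; "ft_force": force on the tool from outside, world axes, zero at the start; "ft_torque": the same for the moment, N m; "grip_width": finger opening in m; "grasp_force": force on a finger pad.
Only numpy, scipy, OpenCV 4.12 (cv2) and the standard library are available. Lean on these libraries where they do the work, as an engineer would, in place of code of your own. Each camera call takes 0.05 s, during which the arm holds its last target. There are 200 camera calls.

## Working session

There is one attempt and no reset: what is moved stays moved. The work goes in short steps, Python scripts to look and compute and a tool call to move; the robot and the scene stay as the last step left them, time stands still between calls to the robot, and variables do not carry over. Pictures are saved under pics/ and viewed, at most 10 in all, crops included, and the job is handed in when it is done.

Besides the shell and the picture viewer there is one more tool, called after ">>>" as name(argument=value, ...), one argument or row to a line, values as JSON. move_arm: Moves the arm, as the interface text tells. Its arguments: {"type":"object","properties":{"moves":{"type":"array","items":{"type":"array","items":{"type":"array","items":{"type":"number"}}}}},"required":["moves"]}

```bash
mkdir -p pics; cat > h.py <<'E'
import numpy as np, cv2
from workcell import monitor, vision, job
from scipy.spatial.transform import Rotation as R
def ray(c,u,v):
    K=np.array(c["camera_matrix"]); p=np.linalg.inv(K)@[u,v,1]
    A=np.array(c["attitude"]); A=A if A.shape==(3,3) else R.from_quat(A).as_matrix()
    return np.array(c["eye"]),A@np.array([p[0],-p[1],-p[2]])
def onz(c,u,v,z):
    e,d=ray(c,u,v); return e+d*(z-e[2])/d[2]
E
python3 - <<'E'
from h import *
o=monitor.get_obs(); print(o["clock"],o["eef_pos"],o["tool_rot"],o["ft_force"],o["grip_width"])
for n in("top","scene"):
    c=vision.camera(n); cv2.imwrite(f"pics/{n}0.png",c["color"][:,:,::-1])
    print({k:np.round(v,4).tolist() for k,v in c.items() if k!="color"})
E
```

```text
0.0 [ 0.12635032 -0.48311367  0.23042879] [ 9.91831739e-01  1.27548962e-01 -1.33802015e-04 -1.02292740e-03] [ 0.02261316  0.31496628 -0.43361282] 0.08548281649591061
{'camera_matrix': [[368.1668, 0.0, 249.9161], [0.0, 368.1668, 185.7175], [0.0, 0.0, 1.0]], 'eye': [0.3299, -0.0912, 1.3429], 'attitude': [-0.0558, 0.0611, 0.706, -0.7034]}
{'camera_matrix': [[496.5441, 0.0, 264.8483], [0.0, 496.5441, 191.3054], [0.0, 0.0, 1.0]], 'eye': [1.1446, 0.7706, 0.998], 'attitude': [0.1189, 0.3906, 0.8665, 0.2871]}
```

View pics/top0.png

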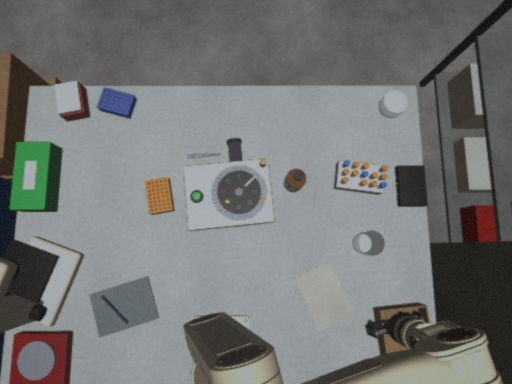

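View pics/scene0.png

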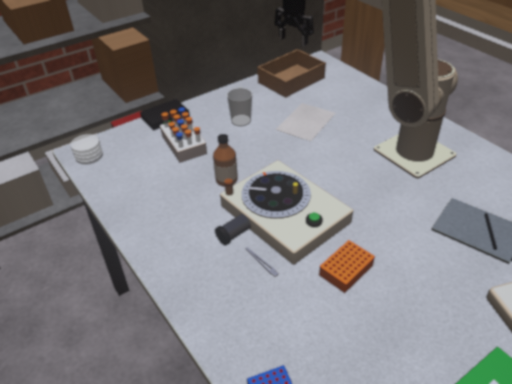

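The top view shows the wheel at about (238,191), the button at (197,196), the white mark towards (250,180) and the yellow post near (227,201). I'll zoom in for the orange line and measure.

```bash
python3 - <<'E'
from h import *
for n,(x0,y0,x1,y1) in (("top",(180,130,280,235)),("scene",(205,145,365,265))):
    c=vision.camera(n); im=c["color"]; hsv=cv2.cvtColor(im,cv2.COLOR_RGB2HSV)
    f=5 if n=="top" else 5
    if n=="top": a=im[y0:y1,x0:x1]; cv2.imwrite("pics/z_top.png",cv2.resize(a[:,:,::-1],None,fx=f,fy=f,interpolation=cv2.INTER_CUBIC))
    else: a=im[y0:y1,x0:x1]; cv2.imwrite("pics/z_scene.png",cv2.resize(a[:,:,::-1],None,fx=f,fy=f,interpolation=cv2.INTER_CUBIC))
    for nm,lo,hi,z in (("green",(45,100,50),(80,255,255),.082),("yellow",(22,110,60),(34,255,255),.09),("orange",(3,90,80),(20,255,255),.066)):
        m=cv2.inRange(hsv,lo,hi); m2=np.zeros_like(m); m2[y0:y1,x0:x1]=m[y0:y1,x0:x1]
        k,l,s,ce=cv2.connectedComponentsWithStats(m2)
        for i in range(1,k):
            if s[i,4]>2: print(n,nm,s[i,4],ce[i].round(1),onz(c,*ce[i],z).round(4))
E
```

```text
top green 57 [195.9 195.4] [0.5072 0.0855 0.082 ]
top yellow 14 [227.  201.4] [ 0.4847 -0.0223  0.09  ]
top orange 17 [263.1 160.4] [ 0.6342 -0.1484  0.066 ]
top orange 7 [262.4 197.9] [ 0.4999 -0.1448  0.066 ]
scene green 69 [313.9 216.8] [0.5105 0.0925 0.082 ]
scene yellow 23 [295.  184.2] [ 0.4741 -0.0316  0.09  ]
scene orange 283 [223.9 154.1] [ 0.5418 -0.2959  0.066 ]
scene orange 6 [264.5 174. ] [ 0.4988 -0.1424  0.066 ]
scene orange 49 [228. 181.] [ 0.6012 -0.1812  0.066 ]
scene orange 16 [294.9 189.5] [ 0.4709 -0.035   0.066 ]
scene orange 674 [347.  255.3] [0.5216 0.2317 0.066 ]
```

View pics/z_top.png

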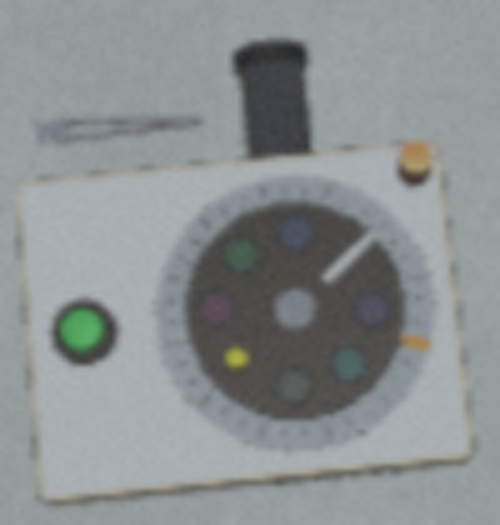

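View pics/z_scene.png

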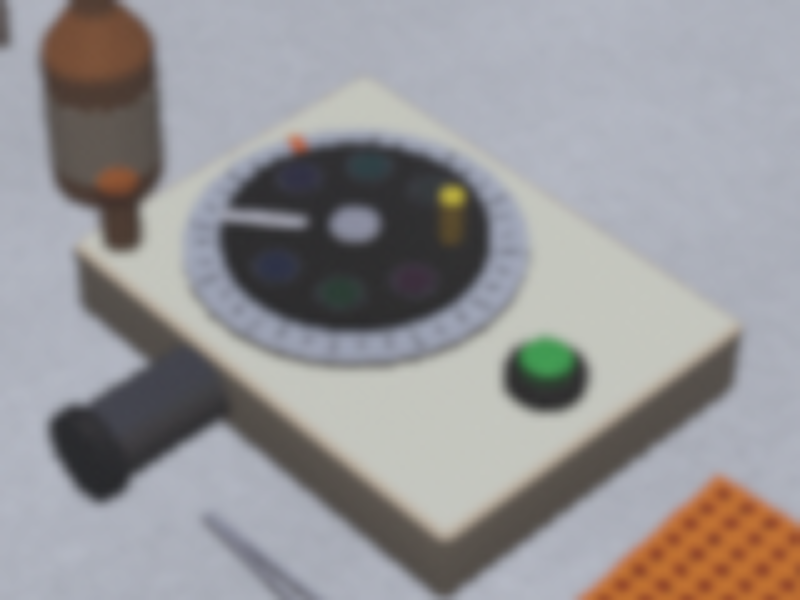

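Both views agree: the white mark is upper right and the orange line is at (415,343) in the top crop, so the wheel needs a clockwise turn of about 57°. Next I'll measure the axis and both mark angles.

```bash
cat >> h.py <<'E'
def measure():
    """axis, white/orange/post bearings (deg) from the top camera"""
    c=vision.camera("top"); im=c["color"].astype(int); x0,y0,x1,y1=183,150,275,232
    v=im.max(2).astype(np.uint8); s=v-im.min(2).astype(np.uint8); V=v[y0:y1,x0:x1]
    uv=np.array([[u,w] for w in range(y0,y1) for u in range(x0,x1)])
    e,_=ray(c,0,0); W=np.array([onz(c,u,w,.074)[:2] for u,w in uv]).reshape(V.shape+(2,))
    dark=(V<115).astype(np.uint8)
    k,l,st,ce=cv2.connectedComponentsWithStats(dark)
    i=1+np.argmax(st[1:,4]); cn=max(cv2.findContours((l==i).astype(np.uint8),0,1)[0],key=len)
    h=cv2.convexHull(cn)[:,0]; P=np.array([W[b,a] for a,b in h])
    q=np.linalg.lstsq(np.c_[2*P,np.ones(len(P))],(P**2).sum(1),rcond=None)[0]; ax=q[:2]; r=np.sqrt(q[2]+ax@ax)
    d=W-ax; rr=np.hypot(d[...,0],d[...,1]); S=s[y0:y1,x0:x1]; out={"axis":ax,"r":r}
    m=(rr>.034)&(rr<.068)&(V>120)&(S<50); wt=(V-90.)*m
    out["white"]=np.degrees(np.arctan2((wt*d[...,1]).sum(),(wt*d[...,0]).sum())),int(m.sum())
    H=cv2.cvtColor(c["color"],cv2.COLOR_RGB2HSV)[y0:y1,x0:x1]
    for n,lo,hi,z,ra,rb in(("orange",(5,80,80),(22,255,255),.066,.075,.1),("post",(22,100,60),(36,255,255),.106,.03,.08)):
        m=cv2.inRange(H,lo,hi)>0; m&=(rr>ra)&(rr<rb)
        if m.any():
            b,a=np.nonzero(m); w=S[m].astype(float); p=onz(c,x0+(a@w)/w.sum(),y0+(b@w)/w.sum(),z)[:2]-ax
            out[n]=np.degrees(np.arctan2(p[1],p[0])),np.hypot(*p),int(m.sum())
    return out
E
python3 - <<'E'
from h import *
for _ in range(2): print({k:np.round(v,4).tolist() for k,v in measure().items()})
c=vision.camera("top"); print(onz(c,239,192,.074),onz(c,196,195.7,.082))
E
```

```text
{'axis': [0.5218, -0.0614], 'r': 0.0763, 'white': [-45.1628, 21.0], 'orange': [-105.0042, 0.0868, 10.0], 'post': [135.0161, 0.0547, 17.0]}
{'axis': [0.5217, -0.0614], 'r': 0.0763, 'white': [-45.1302, 21.0], 'orange': [-104.9737, 0.0868, 10.0], 'post': [135.3532, 0.0545, 16.0]}
[ 0.51963342 -0.06301602  0.074     ] [0.50599275 0.08525035 0.082     ]
```

>>> move_arm(
  moves=[
    [[0.03, 0.05, 0, 0, 0], [0.06, 0.1, 0, 0, 0], [0.1, 0.15, 0, 0, 0], [0.14, 0.2, 0, 0, 0], [0.18, 0.25, 0, 0, 0]],
  ],
)

```text
clock: 0.98
eef_pos: [0.3046, -0.2358, 0.2316]
tool_rot: [0.992, 0.127, 0.001, 0.0]
ft_force: [1.0, -0.7, 0.1]
grip_width: -0.0001
grasp_force: 0.0
```

>>> move_arm(
  moves=[
    [[0.03, 0.038, 0, 6, 0], [0.062, 0.076, 0, 12, 0], [0.093, 0.114, 0, 18, 0], [0.124, 0.152, 0, 24, 0], [0.154, 0.188, 0, 30, 0]],
  ],
)

```text
clock: 1.6
eef_pos: [0.4586, -0.0478, 0.2315]
tool_rot: [0.924, 0.382, 0.0, 0.0]
ft_force: [0.5, -0.3, 0.0]
grip_width: 0.0
grasp_force: 0.0
```

>>> move_arm(
  moves=[
    [[0, 0, -0.03, 0, 0], [0, 0, -0.06, 0, 0], [0, 0, -0.08, 0, 0], [0, 0, -0.08, 0, 0], [0, 0, -0.08, 0, 0]],
  ],
)

```text
clock: 2.22
eef_pos: [0.4582, -0.0494, 0.1521]
tool_rot: [0.925, 0.38, 0.001, 0.0]
ft_force: [0.2, -0.1, 0.2]
grip_width: 0.0003
grasp_force: 0.0
```

```bash
python3 - <<'E'
from h import *
o=monitor.get_obs(); print(o["clock"],o["joint_pos"].round(3) if hasattr(o["joint_pos"],'round') else o["joint_pos"],o["eef_pos"],o["tool_rot"],o["ft_force"])
for n in("wrist","scene"):
    c=vision.camera(n); im=c["color"]
    if n=="scene": im=cv2.resize(im[90:260,190:390],None,fx=3,fy=3)
    cv2.imwrite(f"pics/{n}1.png",im[:,:,::-1])
    if n=="wrist": print(c["camera_matrix"],c["hand_eye"])
E
```

```text
2.225 [-0.107  0.216 -0.241  1.113 -0.     2.255] [ 0.4582318  -0.04942245  0.15213808] [9.25037745e-01 3.79874694e-01 5.44678122e-04 3.02613975e-04] [ 0.15199556 -0.08406896  0.23133972]
[[288.80661475   0.         254.96400561]
 [  0.         288.80661475 191.90367645]
 [  0.           0.           1.        ]] [[-0.00153073  0.95170077  0.30702328  0.07758493]
 [ 0.99999791  0.00104031  0.00176098  0.00135358]
 [ 0.00135652  0.30702533 -0.95170038 -0.14252579]
 [ 0.          0.          0.          1.        ]]
```

View pics/wrist1.png

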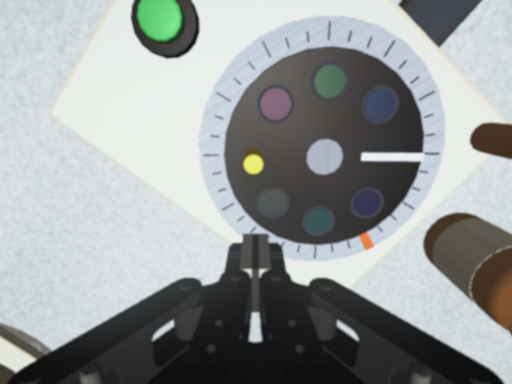

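View pics/scene1.png

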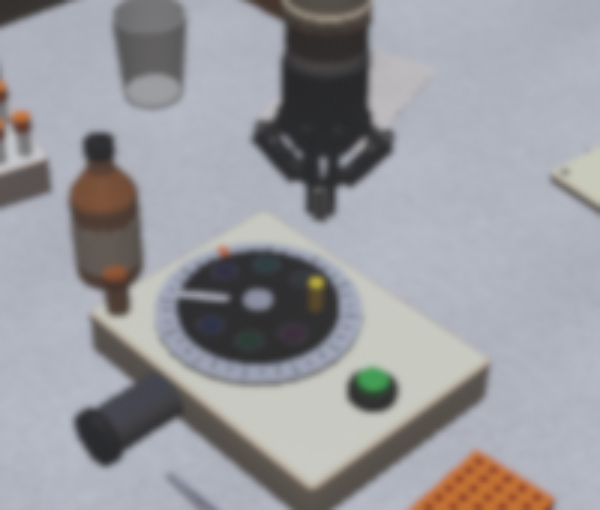

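The wrist view is clear: post top (253,164), hub (324,157), white line (362–423,157), orange line (366,240). I'll cast those pixels to check against the top view.

```bash
cat >> h.py <<'E'
def wcam():
    o=monitor.get_obs(); c=vision.camera("wrist"); H=np.array(c["hand_eye"]); T=R.from_quat(o["tool_rot"]).as_matrix()
    c["eye"]=np.array(o["eef_pos"])+T@H[:3,3]; c["attitude"]=T@H[:3,:3]; return c
E
python3 - <<'E'
from h import *
c=wcam()
a=onz(c,324,157,.078)[:2]; print("axis",a)
for n,u,v,z in(("post",253.5,164,.106),("white",422,157,.074),("whitein",362,156.5,.074),("orange",366.5,241,.066)):
    p=onz(c,u,v,z)[:2]; d=p-a; print(n,p,np.hypot(*d),np.degrees(np.arctan2(d[1],d[0])))
E
```

```text
axis [ 0.5214863  -0.06270578]
post [ 0.48444215 -0.02412524] 0.05348577258912961 133.83613788115363
white [ 0.57487298 -0.11802752] 0.07688063083001603 -46.019785939900366
whitein [ 0.54251283 -0.08460232] 0.030357427392738764 -46.161172252283336
orange [ 0.49865887 -0.14953536] 0.08978010963059967 -104.7297016553185
```

>>> move_arm(
  moves=[
    [[0, 0, -0.03, 0, 0], [0, 0, -0.055, 0, 0], [0, 0, -0.064, 0, 0], [0.004, 0.004, -0.064, 0, 0], [0.008, 0.008, -0.064, 0, 0]],
  ],
)

```text
clock: 3.0
eef_pos: [0.4671, -0.0412, 0.0885]
tool_rot: [0.925, 0.38, 0.001, 0.001]
ft_force: [-0.0, 0.4, -0.5]
grip_width: -0.0001
grasp_force: 0.0
```

>>> move_arm(
  moves=[
    [[0.004, 0.004, 0, 0, 0], [0.0065, 0.0075, 0, -4, 0], [0.009, 0.011, 0, -8, 0], [0.0115, 0.014, 0, -11, 0], [0.0132, 0.0158, 0, -12, 0]],
  ],
)

```text
clock: 3.62
eef_pos: [0.4793, -0.0253, 0.0878]
tool_rot: [0.96, 0.281, 0.0, 0.0]
ft_force: [-0.6, -0.1, 1.3]
grip_width: -0.0001
grasp_force: 0.6
```

```bash
python3 - <<'E'
from h import *
o=monitor.get_obs(); print(o["eef_pos"],o["tool_rot"],o["ft_force"])
print(measure()); c=wcam(); cv2.imwrite("pics/w2.png",c["color"][:,:,::-1])
E
```

```text
[ 0.47925319 -0.02532754  0.08782228] [9.59671318e-01 2.81124219e-01 2.21591597e-04 2.92617956e-04] [-0.59621228 -0.09538367  1.25272857]
{'axis': array([ 0.4988385 , -0.05811884]), 'r': np.float64(0.08791000031035295), 'white': (np.float64(92.7728874243596), 472), 'orange': (np.float64(-89.52502826067376), np.float64(0.0872193214172944), 11)}
```

View pics/w2.png

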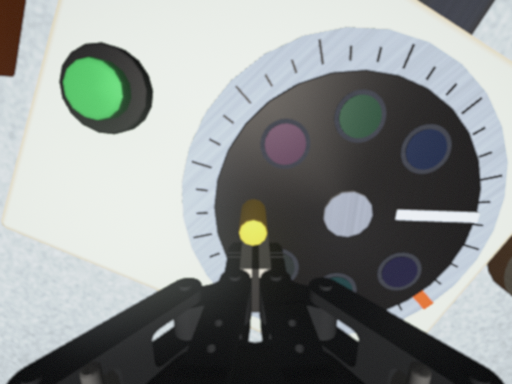

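The wrist view shows the finger against the post (253,232), with the white line at (397–478,216) and the orange line at (424,300). Both stay visible here, so I'll automate the bearing from the wrist view.

```bash
cat >> h.py <<'E'
def wm():
    c=wcam(); hs=cv2.cvtColor(c["color"],cv2.COLOR_RGB2HSV).astype(int); h,s,v=hs[...,0],hs[...,1],hs[...,2]
    A=np.array([.5215,-.0625]); b,a=np.mgrid[0:384,0:512]
    K=np.array(c["camera_matrix"]); e=c["eye"]
    d=np.stack([(a-K[0,2])/K[0,0],-(b-K[1,2])/K[1,1],-np.ones(a.shape)],-1)@c["attitude"].T
    W=lambda z:(e+d*((z-e[2])/d[...,2])[...,None])[...,:2]
    res={}
    # hub check
    for n,z,ra,rb,m in(("hub",.078,0,.022,(v>130)&(s<80)),("white",.074,.033,.072,(v>150)&(s<60)),("orange",.066,.08,.098,(h>3)&(h<20)&(s>130)&(v>120))):
        P=W(z); D=P-A; r=np.hypot(D[...,0],D[...,1]); k=m&(r>ra)&(r<rb)
        if not k.any(): continue
        k2,l,st,_=cv2.connectedComponentsWithStats(k.astype(np.uint8)); i=1+np.argmax(st[1:,4]); q=P[l==i]
        if n=="hub": A=q.mean(0); res[n]=A.round(4)
        else:
            q=q.mean(0)-A; res[n]=(round(float(np.degrees(np.arctan2(q[1],q[0]))),2),round(float(np.hypot(*q)),4),int(st[i,4]))
    if "white" in res and "orange" in res: res["to_go"]=round(res["orange"][0]-res["white"][0],2)
    o=monitor.get_obs(); res["tcp"]=np.round(o["eef_pos"],4); x,y=o["tool_rot"][:2]; res["yaw"]=round(2*np.degrees(np.arctan2(y,x)),1); res["f"]=np.round(o["ft_force"],1)
    return res
E
python3 -c "
from h import *
print(wm())"
```

```text
{'hub': array([ 0.5217, -0.0622]), 'white': (-60.46, 0.0523, 712), 'orange': (-105.19, 0.0907, 168), 'to_go': -44.73, 'tcp': array([ 0.4793, -0.0253,  0.0875]), 'yaw': np.float64(32.7), 'f': array([ 0.6, -0.1,  0.3])}
```

>>> move_arm(
  moves=[
    [[0.0058, 0.005, 0, -6.7, 0], [0.0113, 0.0088, 0, -12.7, 0], [0.0181, 0.012, 0, -18.7, 0], [0.0244, 0.0143, 0, -24.7, 0], [0.028, 0.0142, 0, -24.7, 0]],
  ],
)

```text
clock: 4.4
eef_pos: [0.5067, -0.011, 0.0871]
tool_rot: [0.998, 0.07, -0.0, -0.0]
ft_force: [-1.6, 0.6, 0.2]
grip_width: -0.0002
grasp_force: 0.6
```

```bash
python3 -c "
from h import *
print(wm())"
```

```text
{'hub': array([ 0.5219, -0.0623]), 'white': (-93.91, 0.0523, 653), 'orange': (-105.37, 0.0906, 201), 'to_go': -11.46, 'tcp': array([ 0.5072, -0.0112,  0.0872]), 'yaw': np.float64(8.1), 'f': array([-0.6, -1.2,  0. ])}
```

>>> move_arm(
  moves=[
    [[0.003, 0, 0, 0, 0], [0.006, -0.0003, 0, 0, 0], [0.0085, -0.001, 0, 0, 0], [0.0085, -0.001, 0, 0, 0]],
  ],
)

```text
clock: 4.95
eef_pos: [0.5159, -0.0126, 0.0874]
tool_rot: [0.998, 0.069, 0.0, 0.0]
ft_force: [-0.2, 0.2, -0.6]
grip_width: 0.0001
grasp_force: 0.1
```

```bash
python3 -c "
from h import *
print(wm());print(wm())"
```

```text
{'hub': array([ 0.5218, -0.0623]), 'white': (-103.67, 0.0522, 596), 'orange': (-105.36, 0.0922, 149), 'to_go': -1.69, 'tcp': array([ 0.5158, -0.0126,  0.0874]), 'yaw': np.float64(7.9), 'f': array([ 0.6, -0.9,  0.4])}
{'hub': array([ 0.5219, -0.0623]), 'white': (-103.78, 0.0522, 596), 'orange': (-105.44, 0.0922, 148), 'to_go': -1.66, 'tcp': array([ 0.5158, -0.0125,  0.0875]), 'yaw': np.float64(8.0), 'f': array([ 1. , -0.6,  0.4])}
```

>>> move_arm(
  moves=[
    [[0.0007, -0.0001, 0, 0, 0], [0.0013, -0.0003, 0, 0, 0], [0.0013, -0.0003, 0, 0, 0], [-0.004, 0, 0, 0, 0], [-0.015, 0.001, 0, 0, 0]],
  ],
)

```text
clock: 5.68
eef_pos: [0.5002, -0.0113, 0.0873]
tool_rot: [0.998, 0.069, 0.0, 0.0]
ft_force: [0.3, 0.4, -0.4]
grip_width: 0.0003
grasp_force: 0.0
```

>>> move_arm(
  moves=[
    [[0, 0, 0.03, 0, 0], [0, 0, 0.065, 0, 0], [0, 0, 0.065, 0, 0]],
  ],
)

```text
clock: 6.05
eef_pos: [0.502, -0.0113, 0.1552]
tool_rot: [0.998, 0.069, 0.003, 0.0]
ft_force: [1.4, 0.2, -0.1]
grip_width: 0.0001
grasp_force: 0.0
```

```bash
python3 -c "
from h import *
print(wm());c=wcam();cv2.imwrite('pics/w3.png',c['color'][:,:,::-1])"
```

```text
{'hub': array([ 0.5216, -0.0623]), 'white': (-104.33, 0.0522, 373), 'orange': (-105.32, 0.0906, 103), 'to_go': -0.99, 'tcp': array([ 0.5008, -0.0113,  0.1536]), 'yaw': np.float64(8.0), 'f': array([-0.5, -0.4, -0.3])}
```

View pics/w3.png

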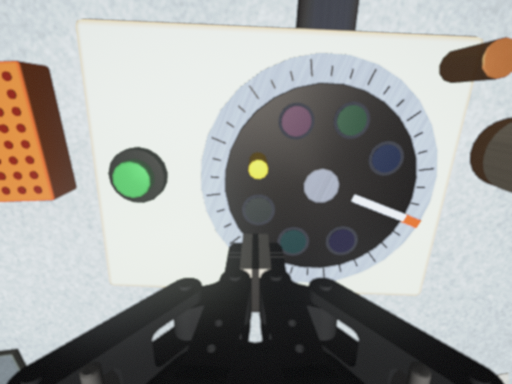

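The marks meet at (408,218), lined up within 1°. Next, locate the button, seen at (131,180).

```bash
python3 -c "
from h import *
c=wcam();m=cv2.inRange(cv2.cvtColor(c['color'],cv2.COLOR_RGB2HSV),(45,100,50),(80,255,255))
k,l,s,ce=cv2.connectedComponentsWithStats(m);i=1+np.argmax(s[1:,4]);p=onz(c,*ce[i],.082)
print(s[i],p,np.hypot(*(p[:2]-[.5217,-.0623])),np.array(monitor.get_obs()['eef_pos']))"
```

```text
[ 112  160   38   37 1080] [0.50772327 0.08431798 0.082     ] 0.14728265238650584 [ 0.49937594 -0.01125641  0.15163687]
```

>>> move_arm(
  moves=[
    [[0.004, 0.048, 0, 0, 0], [0.008, 0.096, 0, 0, 0], [0.008, 0.096, -0.03, 0, 0], [0.008, 0.096, -0.06, 0, 0], [0.008, 0.096, -0.06, 0, 0]],
  ],
)

```text
clock: 6.82
eef_pos: [0.5058, 0.0774, 0.0888]
tool_rot: [0.997, 0.075, -0.005, -0.003]
ft_force: [-1.6, -0.5, -0.7]
grip_width: 0.0001
grasp_force: 0.0
```

>>> move_arm(
  moves=[
    [[0, 0, -0.005, 0, 0], [0, 0, -0.01, 0, 0], [0, 0, -0.013, 0, 0], [0, 0, -0.0155, 0, 0], [0, 0, -0.0155, 0, 0]],
  ],
)

```text
clock: 7.45
eef_pos: [0.5101, 0.0777, 0.0775]
tool_rot: [0.997, 0.074, 0.001, -0.003]
ft_force: [-0.2, -0.5, 3.5]
grip_width: -0.0
grasp_force: 2.0
```

>>> move_arm(
  moves=[
    [[0, -0.005, -0.001, 2, 0], [0, -0.005, -0.002, 2, 0], [0, -0.005, -0.002, 2, 0]],
  ],
)

```text
clock: 7.82
eef_pos: [0.5101, 0.0735, 0.0759]
tool_rot: [0.996, 0.092, 0.001, -0.004]
ft_force: [-0.3, 2.3, 7.1]
grip_width: -0.0001
grasp_force: 3.9
```

>>> move_arm(
  moves=[
    [[0, 0, -0.001, 0, 0], [0, 0, -0.001, 0, 0], [0, 0, 0.01, 0, 0], [0, 0, 0.04, 0, 0], [0, 0, 0.08, 0, 0]],
  ],
)

```text
clock: 8.45
eef_pos: [0.5077, 0.0722, 0.1542]
tool_rot: [0.996, 0.092, -0.003, -0.002]
ft_force: [0.5, 0.0, -0.1]
grip_width: -0.0001
grasp_force: 0.0
```

>>> move_arm(
  moves=[
    [[-0.03, -0.03, 0.02, 0, 0], [-0.06, -0.06, 0.04, 0, 0], [-0.06, -0.06, 0.04, 0, 0]],
  ],
)

```text
clock: 8.82
eef_pos: [0.4481, 0.0112, 0.1961]
tool_rot: [0.996, 0.09, 0.0, -0.002]
ft_force: [0.7, -0.9, -0.2]
grip_width: 0.0003
grasp_force: 0.0
```

```bash
python3 -c "
from h import *
print(wm());c=wcam();cv2.imwrite('pics/w4.png',c['color'][:,:,::-1])"
```

```text
{'hub': array([ 0.5214, -0.0623]), 'white': (-103.76, 0.0523, 322), 'orange': (-105.27, 0.0899, 95), 'to_go': -1.51, 'tcp': array([0.449 , 0.012 , 0.1954]), 'yaw': np.float64(10.4), 'f': array([ 1. , -1.5, -0.2])}
```

View pics/w4.png

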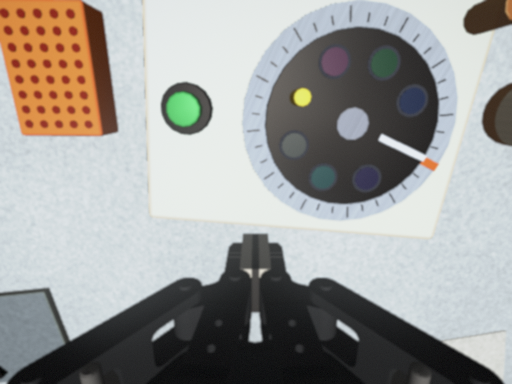

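The marks still meet at (428,163) and the button is up. That press landed off-centre because joint 6 was at its limit, so I'll press once more, centred and with a freer yaw, to be sure it goes fully down.

>>> move_arm(
  moves=[
    [[0.02, 0.025, 0, 10, 0], [0.04, 0.05, 0, 20, 0], [0.059, 0.0725, -0.03, 25, 0], [0.059, 0.0725, -0.08, 25, 0], [0.059, 0.0725, -0.105, 25, 0]],
  ],
)

```text
clock: 9.55
eef_pos: [0.5066, 0.0862, 0.0856]
tool_rot: [0.952, 0.306, -0.004, -0.003]
ft_force: [-0.5, 0.5, -0.5]
grip_width: 0.0
grasp_force: 0.0
```

>>> move_arm(
  moves=[
    [[0, 0, -0.005, 0, 0], [0, 0, -0.01, 0, 0], [0, 0, -0.0135, 0, 0], [0, 0, -0.0155, 0, 0], [0, 0, -0.0155, 0, 0]],
  ],
)

```text
clock: 10.18
eef_pos: [0.5089, 0.0856, 0.076]
tool_rot: [0.952, 0.305, 0.0, -0.003]
ft_force: [-3.9, 1.3, 8.0]
grip_width: -0.0
grasp_force: 3.9
```

Centred this time, at z 0.076 with 8 N, so it is fully down. Push slightly more, then release and retreat.

>>> move_arm(
  moves=[
    [[0, 0, -0.001, 0, 0], [0, 0, -0.001, 0, 0], [0, 0, 0.01, 0, 0], [0, 0, 0.05, 0, 0], [0, 0, 0.1, 0, 0]],
  ],
)

```text
clock: 10.8
eef_pos: [0.5082, 0.0848, 0.1751]
tool_rot: [0.952, 0.305, -0.001, -0.002]
ft_force: [0.7, 0.5, 0.2]
grip_width: -0.0003
grasp_force: 0.0
```

>>> move_arm(
  moves=[
    [[-0.03, -0.03, 0.02, -8, 0], [-0.06, -0.06, 0.02, -15, 0], [-0.06, -0.06, 0.02, -15, 0], [-0.06, -0.06, 0.02, -15, 0]],
  ],
)

```text
clock: 11.3
eef_pos: [0.4494, 0.0251, 0.1949]
tool_rot: [0.984, 0.178, 0.001, -0.003]
ft_force: [-0.1, 0.5, -0.3]
grip_width: 0.0002
grasp_force: 0.0
```

```bash
python3 -c "
from h import *
r=wm();print(r)
if abs(r['to_go'])<2.5: print(job.job_done())"
```

```text
{'hub': array([ 0.5214, -0.0622]), 'white': (-103.81, 0.0522, 296), 'orange': (-105.2, 0.0905, 81), 'to_go': -1.39, 'tcp': array([0.4495, 0.0254, 0.1947]), 'yaw': np.float64(20.6), 'f': array([ 0.6, -0.5,  0.1])}
the job is handed in; nothing more can be done
None
```

The job is handed in (no verdict was returned): the wheel's white mark is lined up with the orange line to about 1.4° (roughly 2 mm at the rim), the shutter button was pressed to about 6 mm and released (I pressed it a second time because the first press was off-centre), and the arm is clear at about 11 s on the clock.

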